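# Check the wheels of a flow-lane section

### The arm

A 6-joint arm with a two-finger parallel gripper is mounted at the origin on the work surface. World frame = base frame: x ahead of the robot, y to its left, z up, the work surface at z = 0. Lengths are in m, angles in degrees, forces in N, time in s.
With the tool pointing down it reaches from about 0.35 to 0.925 m from the base axis. Payload 6.4 kg.
Tool frame: the origin (TCP) lies on the centre line of the jaws, within the pads' length; the fingertips stand 22 mm ahead of it and the grasp point (between the pads) lies 3 mm ahead of it; z points along the fingers, y is the line along which they close (so a half turn about z gives the same grasp; the last joint's range is limited). The gripper opens to 94 mm and grips with 3 to 60 N. Pads are 16 mm wide; open, the fingers measure 119 mm over their backs; the gripper's body (75 mm by 177 mm) begins 78 mm behind the grasp point.
Start: joints at [64.223, 14.043, 89.255, -0, 76.702, -9.975], TCP at [0.177, 0.625, 0.227] pointing down, gripper open.
Joint ranges: [-179.41, 179.41], [-58.25, 129.5], [7.25, 145.43], [-54.29, 234.29], [11.92, 165.04], [-157.13, 157.13]. Speed limits (degrees/s): [147.25, 147.25, 180, 180, 180, 180].

### API

Orientations are given as a 3x3 rotation matrix whose columns are the frame's x, y, z axes.
In Python, from bench import bot gives the robot as it stands. The module is installed in compiled form; this text tells all that it offers.
- The arm moves only by the shell command python3 -m handwheel 'ROWS' [OPENING] [FORCE]. ROWS is JSON, a list of rows, each an object with "slide": the shift along the tool's x, y, z in mm, a list of three; "dr": the turn, a rotation vector about the tool's x, y, z in degrees, a list of three. In form: [{"slide": [tx, ty, tz], "dr": [wx, wy, wz]}, ...]. A call has 1 to 20 rows; each row is the pose to reach, as a shift and turn from the pose commanded when the call began, along the tool's axes at that moment; what a row does not reach only later rows make up. A row lasts 1/8 s, in which the tool goes at most 62.5 mm and 10.7 degrees, less where a joint would pass 70% of its speed; a pose out of reach is approached as far as the arm can. A call with a gripper value outside its range is refused whole. OPENING is the opening in per cent of the stroke, from 0 (shut) to 100 (fully open), set as the call begins (- or left out, the last holds). The fingers move at their own pace and stop on an object; FORCE is the grip in N (left out, the last holds). Time passes only in rows, so rows that repeat a pose let the fingers close. It gives the time, the measured TCP pose, the force, the opening and the grip force at its end, in the units of the state.
- bot.get_obs(): the state, without advancing time (a new reading comes with each control period).
- bot.capture(name): name is "scene" or "top"; returns a dict with "image" (480x640x3 uint8, red, green, blue), "fx", "fy", "cx", "cy" (pixels), "world_from_camera" (4x4, takes a point from camera to world coordinates). Camera axes: x right, y up, looking along -z (the intrinsics and any distortion apply to the point x, -y, -z); pixel columns grow to the right and rows downward; lengths in m; the calibration is good to about 2 mm. A picture is of the moment at which its call begins. There is no depth.
- bot.hand_in(): hands the job in; it is judged then, once.
The state is a dict: "clock": time; "q": joint angles; "dq": joint speeds; "tau": joint torques, N m; "eef_pos": TCP position; "tcp_rot": TCP orientation; "contact_force": force on the tool from outside, world axes, zero at the start; "wrist_torque": the same for the moment, N m; "width": finger opening in m; "grip_force": force on a finger pad.
Only numpy, scipy, OpenCV 4.12 (cv2) and the standard library are available. Lean on these libraries where they do the work, as an engineer would, in place of code of your own. Each camera call takes 0.05 s, during which the arm holds its last target. There are 200 camera calls.

### The job

Before this flow-lane section goes back into the rack, check that its wheels run: with the fingertips resting lightly on the wheel tops, stroke along both rows of wheels towards the end stop, the way the goods run, so that every wheel in both rows turns visibly that way. Do not press hard, do not lift or shift the lane, and leave everything else on the bench where it is.

Things in the scene. Friction and masses are not known exactly. Their poses are not given: they have to be found in the camera images.
- lane: flow-lane section: 2 parallel steel channel rails 337 long, 140 apart (centres), tied together, lying loose and level on the bench, 2.6 kg. Origin on the bench, midway between the rails and along the rows. Own z up; y along the rails, the way goods run, to the end stop (a plate across both rails, 68 high, face 52 past the last axle); x to the far rail. Channels 32 wide, walls 36 high
- near_first (a point): top of the first wheel (open end of the lane) of the rail nearer the robot: the middle of its tread, 44 above the bench and 8 above the channel walls; does not turn with the wheel. Each rail holds 6 rigid grey plastic wheels, diameter 28, 20 wide, 50 between axles, axles across the rail
- near_last (a point): top of the last (sixth) wheel, next to the end stop, of the rail nearer the robot: the middle of its tread, 44 above the bench, 250 from the first
- far_first (a point): top of the first wheel (open end of the lane) of the rail farther from the robot: the middle of its tread, 44 above the bench and 8 above the channel walls; does not turn with the wheel. Each rail holds 6 rigid grey plastic wheels, diameter 28, 20 wide, 50 between axles, axles across the rail
- far_last (a point): top of the last (sixth) wheel, next to the end stop, of the rail farther from the robot: the middle of its tread, 44 above the bench, 250 from the first
- near_wheel1 (a joint): turn (rad) of wheel 1 of the near rail, counted from the open end; 0 at the start, grows when its top moves towards the end stop, endless; turns freely (under 0.5 N at the tread)
- near_wheel2 (a joint): turn (rad) of wheel 2 of the near rail, counted from the open end; 0 at the start, grows when its top moves towards the end stop, endless; turns freely (under 0.5 N at the tread)
- near_wheel3 (a joint): turn (rad) of wheel 3 of the near rail, counted from the open end; 0 at the start, grows when its top moves towards the end stop, endless; turns freely (under 0.5 N at the tread)
- near_wheel4 (a joint): turn (rad) of wheel 4 of the near rail, counted from the open end; 0 at the start, grows when its top moves towards the end stop, endless; turns freely (under 0.5 N at the tread)
- near_wheel5 (a joint): turn (rad) of wheel 5 of the near rail, counted from the open end; 0 at the start, grows when its top moves towards the end stop, endless; turns freely (under 0.5 N at the tread)
- near_wheel6 (a joint): turn (rad) of wheel 6 of the near rail, counted from the open end; 0 at the start, grows when its top moves towards the end stop, endless; turns freely (under 0.5 N at the tread)
- far_wheel1 (a joint): turn (rad) of wheel 1 of the far rail, counted from the open end; 0 at the start, grows when its top moves towards the end stop, endless; turns freely (under 0.5 N at the tread)
- far_wheel2 (a joint): turn (rad) of wheel 2 of the far rail, counted from the open end; 0 at the start, grows when its top moves towards the end stop, endless; turns freely (under 0.5 N at the tread)
- far_wheel3 (a joint): turn (rad) of wheel 3 of the far rail, counted from the open end; 0 at the start, grows when its top moves towards the end stop, endless; turns freely (under 0.5 N at the tread)
- far_wheel4 (a joint): turn (rad) of wheel 4 of the far rail, counted from the open end; 0 at the start, grows when its top moves towards the end stop, endless; turns freely (under 0.5 N at the tread)
- far_wheel5 (a joint): turn (rad) of wheel 5 of the far rail, counted from the open end; 0 at the start, grows when its top moves towards the end stop, endless; turns freely (under 0.5 N at the tread)
- far_wheel6 (a joint): turn (rad) of wheel 6 of the far rail, counted from the open end; 0 at the start, grows when its top moves towards the end stop, endless; turns freely (under 0.5 N at the tread)
- spare_wheel: a loose spare wheel, diameter 28, 20 high, lying on its flat face between the two rails; origin under its centre; not part of the job
- tape_roll: a roll of packing tape, outer diameter 80, 36 high, lying flat between the two rails; origin at the centre of its underside; not part of the job
- wrench: a steel open-end wrench 170 long lying beyond the far rail; origin at the middle of its underside; not part of the job
- box_a: a small cardboard retail box 65 x 65, 85 high, standing past the end-stop end of the lane; origin at the centre of its underside; not part of the job
- box_b: a small cardboard retail box 65 x 90, 60 high, standing past the open end of the lane; origin at the centre of its underside; not part of the job
- marker: a fat marker pen about 135 long, 15 thick, lying on the robot's side of the near rail; origin under its barrel; not part of the job

How it is judged (in metres and radians):
At the end, for the whole second after the job is handed in: All twelve wheels, six in each row, have turned at least 0.5 rad (about 30 degrees) towards the end stop from their start; the lane lies flat and at rest within 15 mm of where it was, and the six loose things on the bench are within 15 mm of where they were (value of joint each of near_wheel1, near_wheel2, near_wheel3, near_wheel4, near_wheel5, near_wheel6, far_wheel1, far_wheel2, far_wheel3, far_wheel4, far_wheel5, far_wheel6 above 0.5 rad and distance of each of lane, spare_wheel, tape_roll, wrench, box_a, box_b, marker from where it was at the start of the episode below 0.015 m and angle between lane's own z axis and vertical below 0.05 rad and linear speed of lane below 0.02 m/s); the robot touches nothing.
It fails at once if pressing hard: the fingers push on the lane or its wheels with more than 30 N (contact force between the fingers and lane above 30 N).
It fails at once if the lane is lifted (8 mm at either end or in the middle) or shifted by more than 20 mm (height (world z) of lane above 0.008 m or height (world z) of any of near_first, near_last, far_first, far_last above 0.052 m or distance of lane from where it was at the start of the episode above 0.02 m or distance of any of near_first, near_last, far_first, far_last from where it was at the start of the episode above 0.025 m).
It fails at once if one of the other loose things is moved by more than 20 mm, lifted or knocked over (distance of any of spare_wheel, tape_roll, wrench, box_a, box_b, marker from where it was at the start of the episode above 0.02 m or angle between any of box_a, box_b's own z axis and vertical above 0.3 rad).
It also fails if it takes over 64 s, if anything falls off the work surface, if the arm or the gripper's body presses on something with over 40 N, if the wrist force passes 120 N, or if a joint passes its speed limit or range.

## Working session

There is one attempt and no reset: what is moved stays moved. The work goes in short steps, Python scripts to look and compute and a shell command to move; the robot and the scene stay as the last step left them, time stands still between calls to the robot, and variables do not carry over. Pictures are saved under pics/ and viewed, at most 10 in all, crops included, and the job is handed in when it is done.

```bash
mkdir -p pics; python3 - <<'E'
from bench import bot
import cv2,numpy as np
np.set_printoptions(precision=4,suppress=True)
o=bot.get_obs();print(o['clock'],o['eef_pos'],o['tcp_rot'],o['contact_force'],o['width'])
for n in('scene','top'):
    c=bot.capture(n);cv2.imwrite(f'pics/{n}.png',c['image'][...,::-1]);np.savez(f'{n}.npz',**c)
    print(n,c['fx'],c['fy'],c['cx'],c['cy'],c['world_from_camera'],c.keys())
E
```

```text
0.0 [0.1768 0.6249 0.2263] [[-0.9622  0.2723 -0.0008]
 [ 0.2723  0.9622 -0.0017]
 [ 0.0003 -0.0019 -1.    ]] [ 0.0722 -0.2711 -0.2123] 0.09391032506470333
scene 580.6440548448131 580.6440548448131 323.9720693469589 236.137649523136 [[-0.3542 -0.6087  0.7099  1.2858]
 [ 0.9351 -0.2271  0.2719  0.3356]
 [-0.0043  0.7602  0.6497  0.7616]
 [ 0.      0.      0.      1.    ]] dict_keys(['image', 'fx', 'fy', 'cx', 'cy', 'world_from_camera'])
top 562.5292133423228 562.5292133423228 322.56389059655294 241.27668885236955 [[ 0.0063  0.9878 -0.1558  0.3782]
 [-1.      0.0071  0.0046  0.059 ]
 [ 0.0057  0.1558  0.9878  1.2068]
 [ 0.      0.      0.      1.    ]] dict_keys(['image', 'fx', 'fy', 'cx', 'cy', 'world_from_camera'])
```

View pics/top.png

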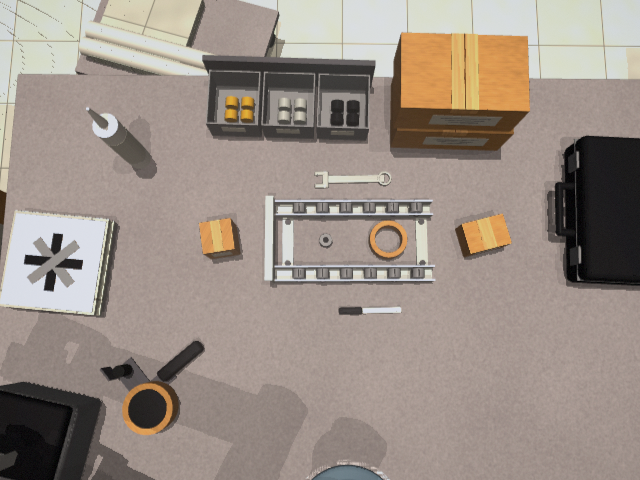

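View pics/scene.png

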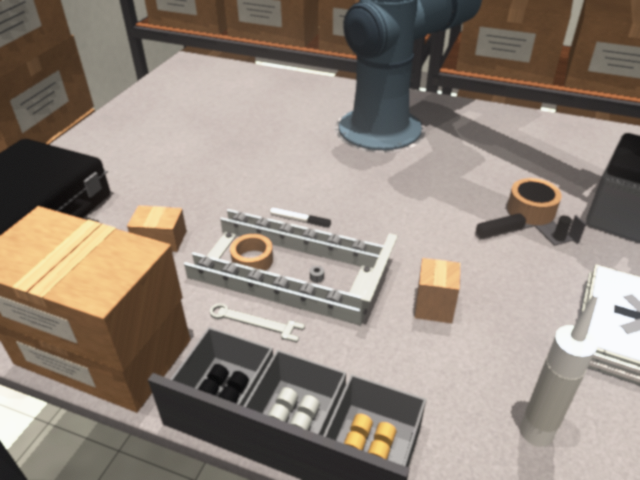

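The top view shows the lane with its end stop at the left (column 270, world +y). The near wheels lie along row ~273 (columns 299–417) and the far wheels along row ~207 (columns 298–416), with the tape roll and spare wheel between them. Next I'll locate the wheels precisely.

```bash
cat > h.py <<'E'
import numpy as np,cv2
def ray(c,u,v,z):
    T=c['world_from_camera'];d=T[:3,:3]@np.array([(u-c['cx'])/c['fx'],-(v-c['cy'])/c['fy'],-1]);o=T[:3,3]
    return o+d*(z-o[2])/d[2]
E
python3 - <<'E'
from h import *
np.set_printoptions(precision=4,suppress=True)
c=dict(np.load('top.npz'));im=c['image']
hsv=cv2.cvtColor(im,cv2.COLOR_RGB2HSV)
print(im[265:281,299].mean(1).round(),im[273,285:330].mean(1).round())
m=((hsv[...,2]<125)&(hsv[...,2]>50)).astype(np.uint8)
for r0,r1 in((199,217),(264,284)):
    s=m[r0:r1,285:428];n,l,st,ce=cv2.connectedComponentsWithStats(s)
    for i in range(1,n):
        if st[i,4]>=30: u,v=ce[i]+[285,r0];print(st[i],u,v,ray(c,u,v,.042))
crop=im[190:290,255:445];cv2.imwrite('pics/crop.png',cv2.resize(crop,None,fx=4.2,fy=4.2,interpolation=cv2.INTER_CUBIC)[...,::-1])
E
```

```text
[154. 213. 137. 119. 149. 148. 148. 146. 144. 144. 143. 140. 121.  98.
 170. 210.] [222. 222. 223. 222. 222. 222. 219. 116.  94. 123. 132. 142. 150.  82.
 144. 110. 131. 126. 113.  74.  82. 218. 222. 222. 222. 221. 222. 221.
 221. 217. 216.  95.  92. 122. 132. 143. 150.  86. 145. 142. 133. 124.
 114.  72. 107.]
[  0   3 143  11 787] 357.86912325285897 206.18297331639135 [ 0.6377 -0.0208  0.042 ]
[  0  16 143   2 286] 356.0 215.5 [ 0.6175 -0.0168  0.042 ]
[  0   3 143  12 725] 360.36275862068965 271.57793103448273 [ 0.4987 -0.0255  0.042 ]
[  0  17 143   3 413] 356.39709443099275 281.97094430992735 [ 0.477  -0.0172  0.042 ]
```

View pics/crop.png

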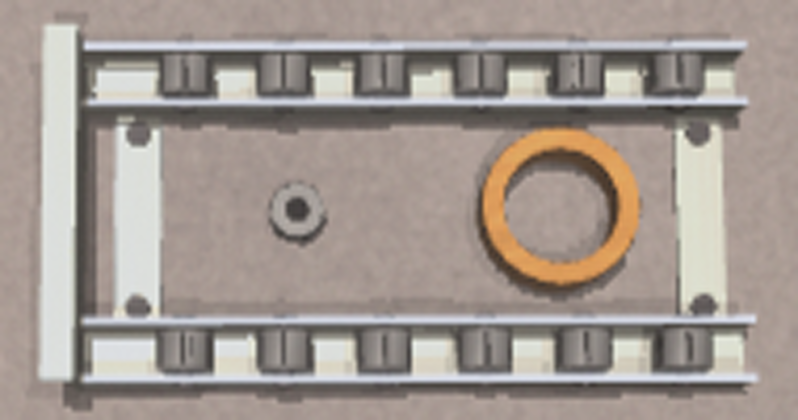

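The crop shows the six wheels of each row. In image pixels, near_last is about (299,273), near_first (418,273), far_last (299.5,207.5) and far_first (417,207.5). I'll refine the columns from row profiles.

```bash
python3 - <<'E'
from h import *
np.set_printoptions(precision=4,suppress=True)
c=dict(np.load('top.npz'));im=c['image'].mean(2)
for v in(273,207):
    p=im[v-2:v+3,286:428].mean(0)<170
    e=np.flatnonzero(np.diff(p.astype(int)))+286.5
    print(e)
for a,b in(((299.2,273),(418,273)),((299.3,207.5),(417,207.5))):
    A,B=ray(c,*a,.044),ray(c,*b,.044);print(A,B,np.linalg.norm(A-B),np.degrees(np.arctan2(*(A-B)[:2])))
o=dict(e=[.1768,.6249,.2263]);R=np.array([[-.9622,.2723,0],[.2723,.9622,0],[0,0,-1]])
for q in(299.3,417,):
    print(q)
P=ray(c,418,273,.044);print('near_first in tool',R.T@(P-o['e'])*1000)
E
```

```text
[291.5 305.5 315.5 329.5 338.5 352.5 362.5 376.5 386.5 400.5 409.5 424.5]
[291.5 306.5 314.5 329.5 338.5 357.5 361.5 375.5 383.5 398.5 406.5 422.5]
[0.4946 0.1015 0.044 ] [ 0.4963 -0.145   0.044 ] 0.2465971551923869 -0.39462578742551463
[0.6334 0.1031 0.044 ] [ 0.6353 -0.1457  0.044 ] 0.24884359652072263 -0.433485166097333
299.3
417
near_first in tool [-517.0962 -653.8336  182.3   ]
```

```bash
python3 -m handwheel '[{"slide":[-260,-335,0],"dr":[0,0,-8]},{"slide":[-260,-335,0],"dr":[0,0,-8]},{"slide":[-260,-335,0],"dr":[0,0,-8]},{"slide":[-260,-335,0],"dr":[0,0,-8]},{"slide":[-260,-335,0],"dr":[0,0,-8]},{"slide":[-260,-335,0],"dr":[0,0,-8]},{"slide":[-260,-335,0],"dr":[0,0,-8]},{"slide":[-260,-335,0],"dr":[0,0,-8]},{"slide":[-522,-673,50],"dr":[0,0,-16]},{"slide":[-522,-673,50],"dr":[0,0,-16]},{"slide":[-522,-673,50],"dr":[0,0,-16]},{"slide":[-522,-673,50],"dr":[0,0,-16]},{"slide":[-522,-673,50],"dr":[0,0,-16]},{"slide":[-522,-673,50],"dr":[0,0,-16]},{"slide":[-522,-673,50],"dr":[0,0,-16]},{"slide":[-522,-673,50],"dr":[0,0,-16]},{"slide":[-522,-673,100],"dr":[0,0,-16]},{"slide":[-522,-673,100],"dr":[0,0,-16]},{"slide":[-522,-673,100],"dr":[0,0,-16]},{"slide":[-522,-673,100],"dr":[0,0,-16]}]' 0 10
python3 - <<'E'
from bench import bot
o=bot.get_obs();print(o['eef_pos'],o['tcp_rot'].round(4),o['contact_force'],o['width'])
E
```

```text
clock: 2.6
eef_pos: [0.4972, -0.1642, 0.1296]
tcp_rot: [[-1.0, -0.004, 0.003], [-0.004, 1.0, -0.002], [-0.003, -0.002, -1.0]]
contact_force: [0.2, 0.0, 0.5]
width: 0.0006
grip_force: 0.0
[ 0.49718636 -0.16422857  0.12956537] [[-1.     -0.0044  0.003 ]
 [-0.0044  1.     -0.0017]
 [-0.003  -0.0017 -1.    ]] [0.18041629 0.03389446 0.50888988] 0.0005974878461800589
```

```bash
python3 -m handwheel '[{"slide":[0,10,30],"dr":[0,0,0]},{"slide":[0,19,45],"dr":[0,0,0]},{"slide":[0,19,55],"dr":[0,0,0]},{"slide":[0,19,59],"dr":[0,0,0]},{"slide":[0,19,59],"dr":[0,0,0]},{"slide":[0,19,59],"dr":[0,0,0]}]'
python3 - <<'E'
from bench import bot
import cv2
im=bot.capture('scene')['image'];cv2.imwrite('pics/s2.png',cv2.resize(im[120:340,170:430],None,fx=3,fy=2.7,interpolation=cv2.INTER_CUBIC)[:594,:780,::-1])
E
```

```text
clock: 3.35
eef_pos: [0.4964, -0.1457, 0.0691]
tcp_rot: [[-1.0, -0.003, 0.001], [-0.003, 1.0, -0.001], [-0.001, -0.001, -1.0]]
contact_force: [0.8, 1.4, 0.2]
width: 0.0003
grip_force: 0.0
```

View pics/s2.png

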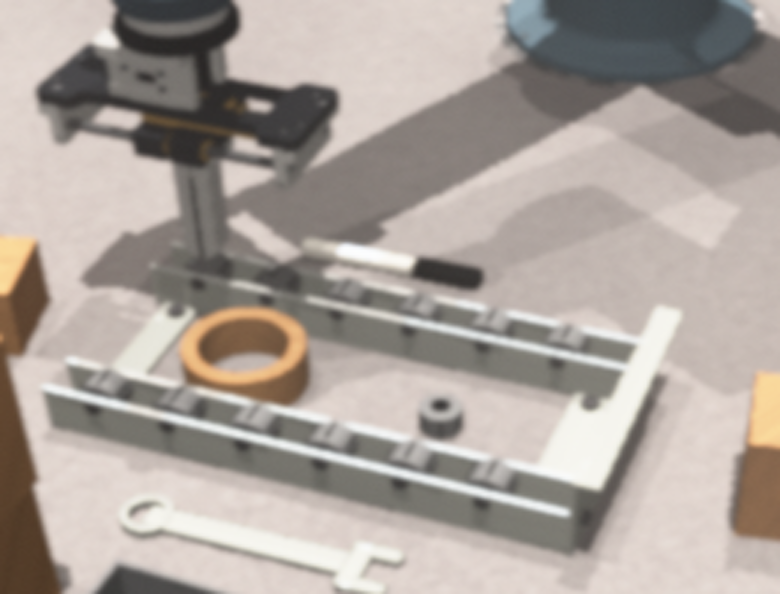

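The closed fingertips, at about (205,255), stand just above the first near wheel at (213,268) and are centred on the rail. I'll lower until they touch.

```bash
for i in 1; do python3 -m handwheel '[{"slide":[0,0,1],"dr":[0,0,0]},{"slide":[0,0,2],"dr":[0,0,0]},{"slide":[0,0,2],"dr":[0,0,0]},{"slide":[0,0,2],"dr":[0,0,0]}]'; done
python3 -m handwheel '[{"slide":[0,0,0.5],"dr":[0,0,0]},{"slide":[0,0,0.5],"dr":[0,0,0]},{"slide":[0,0,0.5],"dr":[0,0,0]}]'
python3 -m handwheel '[{"slide":[0,0,0.5],"dr":[0,0,0]},{"slide":[0,0,0.5],"dr":[0,0,0]},{"slide":[0,0,0.5],"dr":[0,0,0]}]'
```

```text
clock: 3.9
eef_pos: [0.4959, -0.1452, 0.0664]
tcp_rot: [[-1.0, -0.003, -0.0], [-0.003, 1.0, 0.0], [0.0, 0.0, -1.0]]
contact_force: [0.4, -0.2, 0.3]
width: 0.0003
grip_force: 0.0
clock: 4.28
eef_pos: [0.496, -0.1454, 0.0662]
tcp_rot: [[-1.0, -0.004, 0.0], [-0.004, 1.0, -0.0], [-0.0, -0.0, -1.0]]
contact_force: [-1.5, 0.1, 3.0]
width: 0.0005
grip_force: 1.5
clock: 4.65
eef_pos: [0.4961, -0.1455, 0.0661]
tcp_rot: [[-1.0, -0.004, -0.0], [-0.004, 1.0, -0.001], [0.0, -0.001, -1.0]]
contact_force: [-3.2, -0.4, 6.1]
width: 0.0006
grip_force: 3.2
```

```bash
python3 -m handwheel '[{"slide":[0,2,-0.4],"dr":[0,0,0]},{"slide":[0,5,-0.4],"dr":[0,0,0]},{"slide":[0,8,-0.4],"dr":[0,0,0]},{"slide":[0,11,-0.4],"dr":[0,0,0]},{"slide":[0,14,-0.4],"dr":[0,0,0]}]'
python3 -m handwheel '[{"slide":[0,3,0],"dr":[0,0,0]},{"slide":[0,6,0],"dr":[0,0,0]},{"slide":[0,10,0],"dr":[0,0,0]},{"slide":[0,15,0],"dr":[0,0,0]},{"slide":[0,20,0],"dr":[0,0,0]},{"slide":[0,24,0],"dr":[0,0,0]},{"slide":[0,28,0],"dr":[0,0,0]},{"slide":[0,32,0],"dr":[0,0,0]},{"slide":[0,36,0],"dr":[0,0,0]}]'
```

```text
clock: 5.28
eef_pos: [0.4958, -0.1309, 0.0657]
tcp_rot: [[-1.0, -0.004, -0.0], [-0.004, 1.0, 0.0], [0.0, 0.0, -1.0]]
contact_force: [-0.6, -1.0, -1.4]
width: 0.0009
grip_force: 0.0
clock: 6.4
eef_pos: [0.4959, -0.0952, 0.0662]
tcp_rot: [[-1.0, -0.003, 0.0], [-0.003, 1.0, -0.0], [-0.0, -0.0, -1.0]]
contact_force: [-2.3, -0.6, 3.9]
width: 0.0005
grip_force: 1.8
```

```bash
python3 -m handwheel '[{"slide":[0,5,0],"dr":[0,0,0]},{"slide":[0,10,0],"dr":[0,0,0]},{"slide":[0,15,0],"dr":[0,0,0]},{"slide":[0,20,0],"dr":[0,0,0]},{"slide":[0,25,0],"dr":[0,0,0]},{"slide":[0,30,0],"dr":[0,0,0]},{"slide":[0,35,0],"dr":[0,0,0]},{"slide":[0,40,0],"dr":[0,0,0]},{"slide":[0,45,0],"dr":[0,0,0]},{"slide":[0,50,0],"dr":[0,0,0]}]'
python3 -m handwheel '[{"slide":[0,5,0],"dr":[0,0,0]},{"slide":[0,10,0],"dr":[0,0,0]},{"slide":[0,15,0],"dr":[0,0,0]},{"slide":[0,20,0],"dr":[0,0,0]},{"slide":[0,25,0],"dr":[0,0,0]},{"slide":[0,30,0],"dr":[0,0,0]},{"slide":[0,35,0],"dr":[0,0,0]},{"slide":[0,40,0],"dr":[0,0,0]},{"slide":[0,45,0],"dr":[0,0,0]},{"slide":[0,50,0],"dr":[0,0,0]}]'
```

```text
clock: 7.65
eef_pos: [0.4957, -0.045, 0.0662]
tcp_rot: [[-1.0, -0.004, -0.0], [-0.004, 1.0, -0.0], [0.0, -0.0, -1.0]]
contact_force: [-1.2, -0.1, 2.8]
width: 0.0004
grip_force: 1.8
clock: 8.9
eef_pos: [0.4955, 0.005, 0.0662]
tcp_rot: [[-1.0, -0.004, -0.0], [-0.004, 1.0, -0.0], [0.0, -0.0, -1.0]]
contact_force: [-2.6, -0.6, 3.5]
width: 0.0005
grip_force: 1.9
```

```bash
python3 -m handwheel '[{"slide":[0,5,0],"dr":[0,0,0]},{"slide":[0,10,0],"dr":[0,0,0]},{"slide":[0,15,0],"dr":[0,0,0]},{"slide":[0,20,0],"dr":[0,0,0]},{"slide":[0,25,0],"dr":[0,0,0]},{"slide":[0,30,0],"dr":[0,0,0]},{"slide":[0,35,0],"dr":[0,0,0]},{"slide":[0,40,0],"dr":[0,0,0]},{"slide":[0,45,0],"dr":[0,0,0]},{"slide":[0,50,0],"dr":[0,0,0]}]'
python3 -m handwheel '[{"slide":[0,5,0],"dr":[0,0,0]},{"slide":[0,10,0],"dr":[0,0,0]},{"slide":[0,15,0],"dr":[0,0,0]},{"slide":[0,20,0],"dr":[0,0,0]},{"slide":[0,25,0],"dr":[0,0,0]},{"slide":[0,30,0],"dr":[0,0,0]},{"slide":[0,35,0],"dr":[0,0,0]},{"slide":[0,40,0],"dr":[0,0,0]},{"slide":[0,45,0],"dr":[0,0,0]},{"slide":[0,47,0],"dr":[0,0,0]}]'
```

```text
clock: 10.15
eef_pos: [0.4954, 0.055, 0.0662]
tcp_rot: [[-1.0, -0.003, 0.0], [-0.003, 1.0, -0.0], [-0.0, -0.0, -1.0]]
contact_force: [-1.9, -0.6, 4.1]
width: 0.0003
grip_force: 1.9
clock: 11.4
eef_pos: [0.4952, 0.102, 0.0662]
tcp_rot: [[-1.0, -0.004, -0.0], [-0.004, 1.0, -0.0], [0.0, -0.0, -1.0]]
contact_force: [-1.3, 0.2, 3.5]
width: 0.0007
grip_force: 1.9
```

```bash
python3 -m handwheel '[{"slide":[0,5,0],"dr":[0,0,0]},{"slide":[0,10,0],"dr":[0,0,0]},{"slide":[0,15,0],"dr":[0,0,0]},{"slide":[0,18,0],"dr":[0,0,0]},{"slide":[0,18,-20],"dr":[0,0,0]},{"slide":[0,18,-60],"dr":[0,0,0]},{"slide":[0,18,-60],"dr":[0,0,0]}]'
python3 -m handwheel '[{"slide":[-70,-134,0],"dr":[0,0,0]},{"slide":[-70,-134,0],"dr":[0,0,0]},{"slide":[-70,-134,0],"dr":[0,0,0]},{"slide":[-140,-267,0],"dr":[0,0,0]},{"slide":[-140,-267,0],"dr":[0,0,0]},{"slide":[-140,-267,0],"dr":[0,0,0]},{"slide":[-140,-267,30],"dr":[0,0,0]},{"slide":[-140,-267,50],"dr":[0,0,0]},{"slide":[-140,-267,57],"dr":[0,0,0]},{"slide":[-140,-267,57],"dr":[0,0,0]},{"slide":[-140,-267,57],"dr":[0,0,0]}]'
python3 - <<'E'
from bench import bot
import cv2
im=bot.capture('scene')['image'];cv2.imwrite('pics/s3.png',cv2.resize(im[120:340,170:430],None,fx=3,fy=2.7,interpolation=cv2.INTER_CUBIC)[:594,:780,::-1])
E
```

```text
clock: 12.28
eef_pos: [0.4974, 0.1199, 0.129]
tcp_rot: [[-1.0, -0.004, 0.007], [-0.004, 1.0, 0.0], [-0.007, 0.0, -1.0]]
contact_force: [0.2, 0.6, -0.1]
width: 0.0008
grip_force: 0.0
clock: 13.65
eef_pos: [0.6366, -0.1467, 0.0699]
tcp_rot: [[-1.0, -0.004, 0.002], [-0.004, 1.0, -0.001], [-0.002, -0.001, -1.0]]
contact_force: [0.2, 1.0, -0.4]
width: 0.0003
grip_force: 0.0
```

View pics/s3.png

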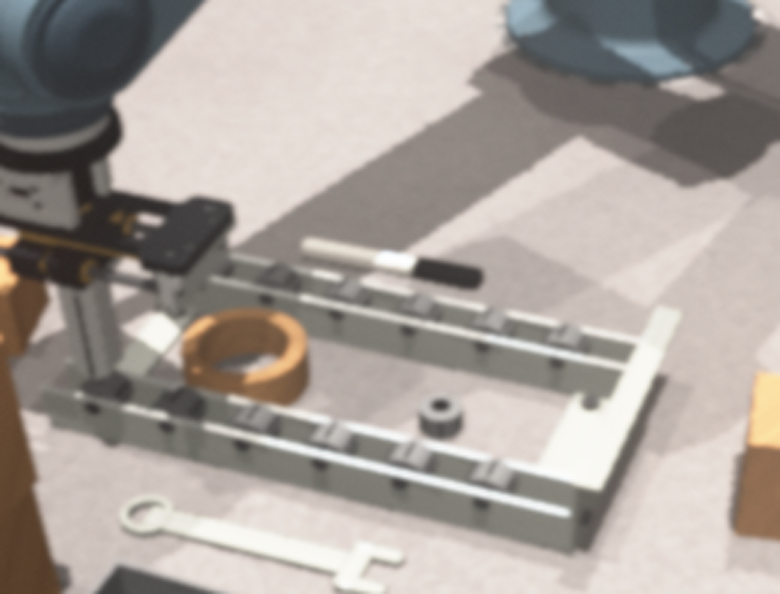

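The lane hasn't moved, and the tip, at about (95,370), is over the first far wheel at (105,385), placed as it was on the near row. Lowering.

```bash
python3 -m handwheel '[{"slide":[0,0,1],"dr":[0,0,0]},{"slide":[0,0,2],"dr":[0,0,0]},{"slide":[0,0,3],"dr":[0,0,0]},{"slide":[0,0,3],"dr":[0,0,0]},{"slide":[0,0,3],"dr":[0,0,0]},{"slide":[0,0,3],"dr":[0,0,0]}]'
python3 -m handwheel '[{"slide":[0,0,0.5],"dr":[0,0,0]},{"slide":[0,0,0.5],"dr":[0,0,0]},{"slide":[0,0,0.5],"dr":[0,0,0]}]'
```

```text
clock: 14.45
eef_pos: [0.6361, -0.1469, 0.0662]
tcp_rot: [[-1.0, -0.003, 0.0], [-0.003, 1.0, -0.0], [-0.0, -0.0, -1.0]]
contact_force: [-2.0, -0.1, 3.7]
width: 0.0003
grip_force: 2.1
clock: 14.82
eef_pos: [0.6361, -0.147, 0.0661]
tcp_rot: [[-1.0, -0.004, 0.0], [-0.004, 1.0, -0.0], [-0.0, -0.0, -1.0]]
contact_force: [-3.7, -0.3, 6.6]
width: 0.0006
grip_force: 3.4
```

```bash
python3 -m handwheel '[{"slide":[0,2,-0.4],"dr":[0,0,0]},{"slide":[0,6,-0.4],"dr":[0,0,0]},{"slide":[0,10,-0.4],"dr":[0,0,0]},{"slide":[0,15,-0.4],"dr":[0,0,0]},{"slide":[0,20,-0.4],"dr":[0,0,0]},{"slide":[0,25,-0.4],"dr":[0,0,0]},{"slide":[0,30,-0.4],"dr":[0,0,0]},{"slide":[0,35,-0.4],"dr":[0,0,0]},{"slide":[0,40,-0.4],"dr":[0,0,0]},{"slide":[0,45,-0.4],"dr":[0,0,0]},{"slide":[0,50,-0.4],"dr":[0,0,0]}]'
python3 -m handwheel '[{"slide":[0,5,0],"dr":[0,0,0]},{"slide":[0,10,0],"dr":[0,0,0]},{"slide":[0,15,0],"dr":[0,0,0]},{"slide":[0,20,0],"dr":[0,0,0]},{"slide":[0,25,0],"dr":[0,0,0]},{"slide":[0,30,0],"dr":[0,0,0]},{"slide":[0,35,0],"dr":[0,0,0]},{"slide":[0,40,0],"dr":[0,0,0]},{"slide":[0,45,0],"dr":[0,0,0]},{"slide":[0,50,0],"dr":[0,0,0]}]'
```

```text
clock: 16.2
eef_pos: [0.6359, -0.0967, 0.0663]
tcp_rot: [[-1.0, -0.004, -0.0], [-0.004, 1.0, -0.0], [0.0, -0.0, -1.0]]
contact_force: [-1.9, 0.4, 2.4]
width: 0.0003
grip_force: 1.3
clock: 17.45
eef_pos: [0.6357, -0.0467, 0.0663]
tcp_rot: [[-1.0, -0.004, -0.0], [-0.004, 1.0, -0.0], [0.0, -0.0, -1.0]]
contact_force: [-1.7, 0.1, 3.4]
width: 0.0004
grip_force: 1.4
```

```bash
python3 -m handwheel '[{"slide":[0,5,0],"dr":[0,0,0]},{"slide":[0,10,0],"dr":[0,0,0]},{"slide":[0,15,0],"dr":[0,0,0]},{"slide":[0,20,0],"dr":[0,0,0]},{"slide":[0,25,0],"dr":[0,0,0]},{"slide":[0,30,0],"dr":[0,0,0]},{"slide":[0,35,0],"dr":[0,0,0]},{"slide":[0,40,0],"dr":[0,0,0]},{"slide":[0,45,0],"dr":[0,0,0]},{"slide":[0,50,0],"dr":[0,0,0]}]'
```

```text
clock: 18.7
eef_pos: [0.6355, 0.0034, 0.0662]
tcp_rot: [[-1.0, -0.004, -0.0], [-0.004, 1.0, -0.0], [0.0, -0.0, -1.0]]
contact_force: [-1.5, -0.1, 3.5]
width: 0.0004
grip_force: 1.4
```

```bash
python3 -m handwheel '[{"slide":[0,5,0],"dr":[0,0,0]},{"slide":[0,10,0],"dr":[0,0,0]},{"slide":[0,15,0],"dr":[0,0,0]},{"slide":[0,20,0],"dr":[0,0,0]},{"slide":[0,25,0],"dr":[0,0,0]},{"slide":[0,30,0],"dr":[0,0,0]},{"slide":[0,35,0],"dr":[0,0,0]},{"slide":[0,40,0],"dr":[0,0,0]},{"slide":[0,45,0],"dr":[0,0,0]},{"slide":[0,50,0],"dr":[0,0,0]}]'
python3 -m handwheel '[{"slide":[0,5,0],"dr":[0,0,0]},{"slide":[0,10,0],"dr":[0,0,0]},{"slide":[0,15,0],"dr":[0,0,0]},{"slide":[0,20,0],"dr":[0,0,0]},{"slide":[0,25,0],"dr":[0,0,0]},{"slide":[0,30,0],"dr":[0,0,0]},{"slide":[0,35,0],"dr":[0,0,0]},{"slide":[0,40,0],"dr":[0,0,0]},{"slide":[0,45,0],"dr":[0,0,0]},{"slide":[0,50,0],"dr":[0,0,0]}]'
python3 -m handwheel '[{"slide":[0,5,0],"dr":[0,0,0]},{"slide":[0,10,0],"dr":[0,0,0]},{"slide":[0,16,0],"dr":[0,0,0]},{"slide":[0,16,-20],"dr":[0,0,0]},{"slide":[0,16,-80],"dr":[0,0,0]},{"slide":[0,16,-140],"dr":[0,0,0]},{"slide":[150,200,-160],"dr":[0,0,0]},{"slide":[150,200,-160],"dr":[0,0,0]},{"slide":[150,200,-160],"dr":[0,0,0]},{"slide":[250,300,-160],"dr":[0,0,0]},{"slide":[250,300,-160],"dr":[0,0,0]},{"slide":[250,300,-160],"dr":[0,0,0]},{"slide":[250,300,-160],"dr":[0,0,0]},{"slide":[250,300,-160],"dr":[0,0,0]}]'
python3 - <<'E'
from bench import bot
import cv2,numpy as np
c=bot.capture('top');im=c['image'];o=np.load('top.npz')['image']
f=lambda a:cv2.resize(a[190:290,255:445],None,fx=4,fy=3,interpolation=cv2.INTER_CUBIC)[...,::-1]
cv2.imwrite('pics/end.png',np.vstack([f(o),f(im)])[:600])
E
```

```text
clock: 19.95
eef_pos: [0.6353, 0.0534, 0.0662]
tcp_rot: [[-1.0, -0.004, -0.0], [-0.004, 1.0, -0.0], [0.0, -0.0, -1.0]]
contact_force: [-1.8, 0.5, 2.5]
width: 0.0007
grip_force: 1.4
clock: 21.2
eef_pos: [0.6352, 0.1035, 0.0663]
tcp_rot: [[-1.0, -0.004, -0.0], [-0.004, 1.0, -0.0], [0.0, -0.0, -1.0]]
contact_force: [-0.8, -0.1, 2.4]
width: 0.0006
grip_force: 1.4
clock: 22.95
eef_pos: [0.3844, 0.4023, 0.2268]
tcp_rot: [[-1.0, -0.004, 0.002], [-0.004, 1.0, 0.0], [-0.002, 0.0, -1.0]]
contact_force: [0.1, -0.3, -0.9]
width: 0.0002
grip_force: 0.0
```

View pics/end.png

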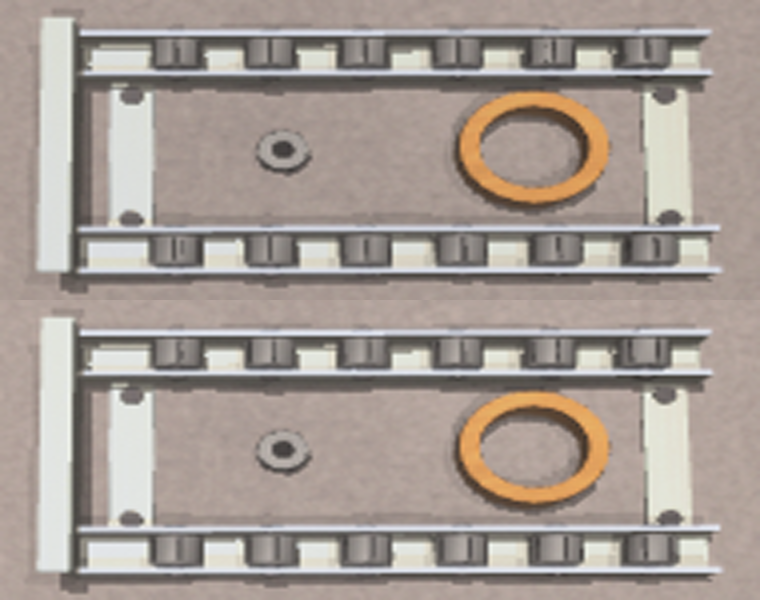

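The lane and the loose things are unmoved, and several wheel marks have shifted. Only the first wheels had a partial stroke, because I landed on top of them. I'll zoom in on the marks, with before and after pairs for each row.

```bash
python3 - <<'E'
from bench import bot
import cv2,numpy as np
a=np.load('top.npz')['image'];b=bot.capture('top')['image']
rows=[]
for v in(273,207):
    for im in(a,b):
        rows.append(np.hstack([cv2.resize(im[v-8:v+9,int(u)-9:int(u)+10],(130,140),interpolation=cv2.INTER_CUBIC) for u in (417,393.5,369.5,345.5,322.5,299)]))
x=np.vstack(rows);x=cv2.convertScaleAbs(x,alpha=1.5,beta=-60);cv2.imwrite('pics/z.png',x[...,::-1])
E
```

```text
(no output)
```

View pics/z.png

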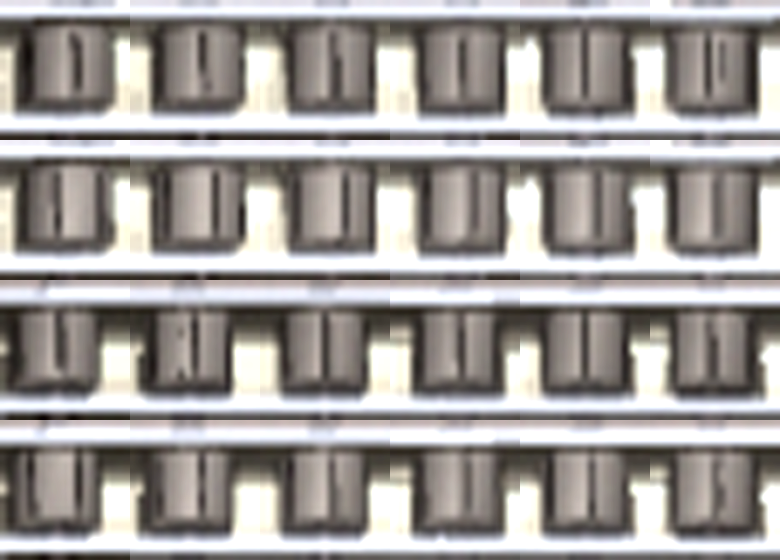

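The marks repeat around each wheel, and the near first wheel shows only a modest shift. I'll stroke both first wheels again, starting from before the wheel and running onto wheel 2, for a clear margin.

```bash
python3 -m handwheel '[{"slide":[-109,-577,0],"dr":[0,0,0]},{"slide":[-109,-577,0],"dr":[0,0,0]},{"slide":[-109,-577,0],"dr":[0,0,0]},{"slide":[-109,-577,0],"dr":[0,0,0]},{"slide":[-109,-577,0],"dr":[0,0,0]},{"slide":[-109,-577,0],"dr":[0,0,0]},{"slide":[-109,-577,0],"dr":[0,0,0]},{"slide":[-109,-577,0],"dr":[0,0,0]},{"slide":[-109,-577,0],"dr":[0,0,0]},{"slide":[-109,-577,0],"dr":[0,0,0]},{"slide":[-109,-577,0],"dr":[0,0,0]},{"slide":[-109,-577,60],"dr":[0,0,0]},{"slide":[-109,-577,110],"dr":[0,0,0]},{"slide":[-109,-577,140],"dr":[0,0,0]},{"slide":[-109,-577,155],"dr":[0,0,0]},{"slide":[-109,-577,155],"dr":[0,0,0]},{"slide":[-109,-577,155],"dr":[0,0,0]},{"slide":[-109,-577,155],"dr":[0,0,0]}]'
```

```text
clock: 25.3
eef_pos: [0.496, -0.1747, 0.0723]
tcp_rot: [[-1.0, -0.004, 0.002], [-0.004, 1.0, -0.001], [-0.002, -0.001, -1.0]]
contact_force: [0.8, 0.3, 0.7]
width: 0.0005
grip_force: 0.0
```

```bash
python3 -m handwheel '[{"slide":[0,0,4],"dr":[0,0,0]},{"slide":[0,0,6],"dr":[0,0,0]},{"slide":[0,0,6.5],"dr":[0,0,0]},{"slide":[0,0,6.5],"dr":[0,0,0]},{"slide":[0,0,6.5],"dr":[0,0,0]}]'
```

```text
clock: 25.92
eef_pos: [0.4951, -0.1743, 0.0643]
tcp_rot: [[-1.0, -0.003, 0.0], [-0.003, 1.0, -0.0], [-0.0, -0.0, -1.0]]
contact_force: [0.3, 0.2, -0.6]
width: 0.0008
grip_force: 0.0
```

```bash
python3 -m handwheel '[{"slide":[0,0,-1.2],"dr":[0,0,0]},{"slide":[0,3,-1.2],"dr":[0,0,0]},{"slide":[0,6,-1.2],"dr":[0,0,0]},{"slide":[0,9,-1.2],"dr":[0,0,0]}]'
python3 -m handwheel '[{"slide":[0,4,0],"dr":[0,0,0]},{"slide":[0,8,0],"dr":[0,0,0]},{"slide":[0,12,0],"dr":[0,0,0]},{"slide":[0,16,0],"dr":[0,0,0]},{"slide":[0,20,0],"dr":[0,0,0]}]'
python3 -m handwheel '[{"slide":[0,4,0],"dr":[0,0,0]},{"slide":[0,8,0],"dr":[0,0,0]},{"slide":[0,12,0],"dr":[0,0,0]},{"slide":[0,16,0],"dr":[0,0,0]},{"slide":[0,20,0],"dr":[0,0,0]},{"slide":[0,24,0],"dr":[0,0,0]},{"slide":[0,28,0],"dr":[0,0,0]},{"slide":[0,32,0],"dr":[0,0,0]},{"slide":[0,36,0],"dr":[0,0,0]},{"slide":[0,40,0],"dr":[0,0,0]},{"slide":[0,44,0],"dr":[0,0,0]},{"slide":[0,47,0],"dr":[0,0,0]},{"slide":[0,47,0],"dr":[0,0,0]}]'
```

```text
clock: 26.42
eef_pos: [0.495, -0.165, 0.0654]
tcp_rot: [[-1.0, -0.004, -0.0], [-0.004, 1.0, 0.0], [0.0, 0.0, -1.0]]
contact_force: [1.0, -0.5, -0.4]
width: 0.0007
grip_force: 0.0
clock: 27.05
eef_pos: [0.4951, -0.1453, 0.0662]
tcp_rot: [[-1.0, -0.004, -0.0], [-0.004, 1.0, -0.001], [0.0, -0.001, -1.0]]
contact_force: [-1.5, -0.0, 6.1]
width: 0.0007
grip_force: 2.6
clock: 28.68
eef_pos: [0.4949, -0.0981, 0.0661]
tcp_rot: [[-1.0, -0.004, -0.0], [-0.004, 1.0, -0.0], [0.0, -0.0, -1.0]]
contact_force: [-3.1, 0.4, 6.4]
width: 0.0004
grip_force: 3.0
```

```bash
python3 -m handwheel '[{"slide":[0,0,-20],"dr":[0,0,0]},{"slide":[0,0,-60],"dr":[0,0,0]},{"slide":[-70,-38,-60],"dr":[0,0,0]},{"slide":[-140,-77,-60],"dr":[0,0,0]},{"slide":[-140,-77,-60],"dr":[0,0,0]},{"slide":[-140,-77,-60],"dr":[0,0,0]},{"slide":[-140,-77,-20],"dr":[0,0,0]},{"slide":[-140,-77,-4],"dr":[0,0,0]},{"slide":[-140,-77,-1],"dr":[0,0,0]},{"slide":[-140,-77,0],"dr":[0,0,0]},{"slide":[-140,-77,0],"dr":[0,0,0]},{"slide":[-140,-77,0],"dr":[0,0,0]}]'
```

```text
clock: 30.18
eef_pos: [0.6356, -0.175, 0.0665]
tcp_rot: [[-1.0, -0.003, 0.001], [-0.003, 1.0, -0.001], [-0.001, -0.001, -1.0]]
contact_force: [0.7, 0.2, -0.5]
width: 0.0004
grip_force: 0.0
```

Settling from above; the stroke follows at that height.

```bash
python3 -m handwheel '[{"slide":[0,3,0],"dr":[0,0,0]},{"slide":[0,6,0],"dr":[0,0,0]},{"slide":[0,9,0],"dr":[0,0,0]}]'
python3 -m handwheel '[{"slide":[0,4,0],"dr":[0,0,0]},{"slide":[0,8,0],"dr":[0,0,0]},{"slide":[0,12,0],"dr":[0,0,0]},{"slide":[0,16,0],"dr":[0,0,0]},{"slide":[0,20,0],"dr":[0,0,0]},{"slide":[0,24,0],"dr":[0,0,0]},{"slide":[0,28,0],"dr":[0,0,0]},{"slide":[0,32,0],"dr":[0,0,0]},{"slide":[0,36,0],"dr":[0,0,0]},{"slide":[0,40,0],"dr":[0,0,0]},{"slide":[0,44,0],"dr":[0,0,0]},{"slide":[0,48,0],"dr":[0,0,0]},{"slide":[0,52,0],"dr":[0,0,0]},{"slide":[0,56,0],"dr":[0,0,0]},{"slide":[0,60,0],"dr":[0,0,0]},{"slide":[0,64,0],"dr":[0,0,0]},{"slide":[0,67,0],"dr":[0,0,0]},{"slide":[0,67,0],"dr":[0,0,0]}]'
python3 -m handwheel '[{"slide":[0,0,-20],"dr":[0,0,0]},{"slide":[0,0,-80],"dr":[0,0,0]},{"slide":[0,0,-140],"dr":[0,0,0]},{"slide":[250,0,-160],"dr":[0,0,0]},{"slide":[250,0,-160],"dr":[0,0,0]},{"slide":[250,0,-160],"dr":[0,0,0]},{"slide":[250,0,-160],"dr":[0,0,0]},{"slide":[250,200,-160],"dr":[0,0,0]},{"slide":[250,480,-160],"dr":[0,0,0]},{"slide":[250,480,-160],"dr":[0,0,0]},{"slide":[250,480,-160],"dr":[0,0,0]},{"slide":[250,480,-160],"dr":[0,0,0]},{"slide":[250,480,-160],"dr":[0,0,0]},{"slide":[250,480,-160],"dr":[0,0,0]},{"slide":[250,480,-160],"dr":[0,0,0]},{"slide":[250,480,-160],"dr":[0,0,0]},{"slide":[250,480,-160],"dr":[0,0,0]}]'
python3 - <<'E'
from bench import bot
import cv2,numpy as np
a=np.load('top.npz')['image'];b=bot.capture('top')['image']
rows=[]
for v in(273,207):
    for im in(a,b):
        rows.append(np.hstack([cv2.resize(im[v-8:v+9,int(u)-9:int(u)+10],(130,140),interpolation=cv2.INTER_CUBIC) for u in (417,393.5,369.5,345.5,322.5,299)]))
x=np.vstack(rows);x=cv2.convertScaleAbs(x,alpha=1.5,beta=-60);cv2.imwrite('pics/z2.png',x[...,::-1])
d=cv2.absdiff(a,b).max(2)>60;print(d[160:320,190:520].sum(), [d[r0:r1,c0:c1].sum() for r0,r1,c0,c1 in((210,265,195,240),(205,260,455,515),(300,320,330,410),(165,192,310,395),(215,262,312,412))])
E
```

```text
clock: 30.55
eef_pos: [0.635, -0.1655, 0.0654]
tcp_rot: [[-1.0, -0.004, -0.0], [-0.004, 1.0, 0.0], [0.0, 0.0, -1.0]]
contact_force: [0.6, 0.2, -0.1]
width: 0.0004
grip_force: 0.0
clock: 32.8
eef_pos: [0.6349, -0.0987, 0.0661]
tcp_rot: [[-1.0, -0.004, 0.0], [-0.004, 1.0, -0.0], [-0.0, -0.0, -1.0]]
contact_force: [-1.8, -0.2, 4.8]
width: 0.0004
grip_force: 2.5
clock: 34.92
eef_pos: [0.3831, 0.3799, 0.2258]
tcp_rot: [[-1.0, -0.003, 0.0], [-0.003, 1.0, 0.0], [-0.0, 0.0, -1.0]]
contact_force: [-0.2, 0.2, 0.2]
width: 0.0005
grip_force: 0.0
99 [np.int64(0), np.int64(0), np.int64(0), np.int64(0), np.int64(0)]
```

View pics/z2.png

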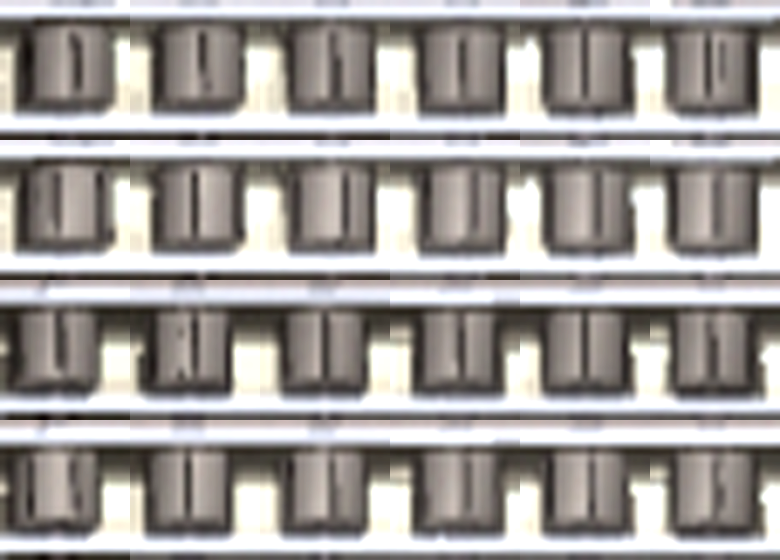

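The before/after pairs show the half-stroked wheels with clearly moved marks: near 2 went from column 215 to 197, and far 2 from 196 to 187. The fully stroked wheels moved by a consistent amount, close to a whole mark spacing. No image change was found at the loose things, the arm is clear, and the forces I read stayed under 7 N.

```bash
python3 -c "
from bench import bot
print(bot.hand_in())"
```

```text
the job is handed in; nothing more can be done
None
```

I stroked both wheel rows lightly towards the end stop (contact readings under 7 N) and handed the job in at about 35 s. The lane and loose items look unmoved and the wheel marks fit all twelve having turned, but the marks repeat, so exact angles are inferred, and no verdict came back.

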